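# Clear the board and hold the spice caddy up for wiping

## Task

I want to wipe the worktop under the spice caddy. First stand the wooden chopping board that leans on it on its long edge, in an empty slot of the board rack, and let go of it; then lift the caddy by its handle with all its jars in it to about 10 cm above the worktop, clear of everything else, and finish while still holding it there, level and still. Leave the pepper mill, the oil bottle, the salt pot and the white board where they stand.

Things in the scene. Friction and masses are not known exactly. Their poses are not given: they have to be found in the camera images.
- caddy: Loose pale wooden spice caddy, 124 mm (its x) by 196 mm (its y); origin: centre of its underside, z up. Six compartments, a jar in each; slatted long sides, top at z = 90 mm. End panels at y = +/-94 mm, 124 mm wide up to z = 90 mm, then 44 mm wide up to z = 187 mm. With its jars about 0.75 kg, balanced under the handle.
- caddy_handle (a point): Middle of the caddy's dark wooden handle bar, 170 mm above the caddy's underside, straight above its middle. The bar runs along the caddy's y for 180 mm and is 20 mm wide (x) and 24 mm high; below it is free down to the jar tops at 101 mm.
- board: Loose brown wooden chopping board, 10 mm thick (its x), 230 mm long (its y), 180 mm high (its z), 0.3 kg; origin: middle of its lower long edge. It starts standing on that edge on the worktop at the caddy's +x side, leaning about 0.16 rad against the top of that long side, its upper edge tilted towards the handle and free for 35 mm on either side.
- rack: Fixed board rack: dark wooden foot 124 (its x) by 150 (its y) by 12 mm, origin: centre of its underside, z up. Five steel wire hoops, 116 mm long along y, top at z = 103 mm, make four slots along y, 18 mm wide, centred at x = -36, -12, 12, 36 mm, floor at z = 12 mm. The slot at x = -36 mm holds the white board, the others are empty.
- stored_board: Loose white plastic board in the rack's slot at x = -36 mm: 10 mm thick, 200 mm long, 135 mm high, origin at the middle of its lower edge. Must stay.
- mill: Loose dark wooden pepper mill, 52 mm in diameter, 143 mm high, origin under its centre. Bystander.
- oil: Loose green oil bottle, 60 mm in diameter, 200 mm high, origin under its centre. Bystander.
- salt: Loose white salt pot with a wooden lid, 74 mm in diameter, 79 mm high, origin under its centre. Bystander.
- jar0: One of six closed spice jars with coloured lids, standing loose in the caddy's compartments (any order), 44 mm in diameter, 93 mm high, origin under its centre.
- jar1: One of six closed spice jars with coloured lids, standing loose in the caddy's compartments (any order), 44 mm in diameter, 93 mm high, origin under its centre.
- jar2: One of six closed spice jars with coloured lids, standing loose in the caddy's compartments (any order), 44 mm in diameter, 93 mm high, origin under its centre.
- jar3: One of six closed spice jars with coloured lids, standing loose in the caddy's compartments (any order), 44 mm in diameter, 93 mm high, origin under its centre.
- jar4: One of six closed spice jars with coloured lids, standing loose in the caddy's compartments (any order), 44 mm in diameter, 93 mm high, origin under its centre.
- jar5: One of six closed spice jars with coloured lids, standing loose in the caddy's compartments (any order), 44 mm in diameter, 93 mm high, origin under its centre.

How it is judged:
On the way, in this order (a step that is already met when the one before it is completed fails the run):
1. the wooden board stands in an empty slot of the rack, on the rack's foot, and is let go while the caddy still stands on the worktop (x of board in the frame of rack between -0.046 and 0.046 m and y of board in the frame of rack between -0.05 and 0.05 m and z of board in the frame of rack between 0.007 and 0.018 m and angle between board's own z axis and vertical below 0.17 rad and angle between the x axis of board and the x axis of rack, either way round below 0.2 rad and contact force between the fingers and board below 0.2 N and height (world z) of caddy below 0.01 m), for 0.2 s.
2. the caddy is lifted by the fingers, level (height (world z) of caddy between 0.06 and 0.17 m and angle between caddy's own z axis and vertical below 0.12 rad and contact force between the fingers and caddy above 2 N), for 0.3 s.
At the end, for the whole second after the job is handed in: Fingers hold the caddy, underside 60-170 mm up, tilt < 0.12 rad, slower than 30 mm/s and 0.25 rad/s, touching no other thing, six jars standing in it; board released in a rack slot, lower edge within 5 mm of the foot, within 50 mm of mid-length, tilt < 0.17 rad, yaw within 0.2 rad (all of step 2 and x of board in the frame of rack between -0.046 and 0.046 m and y of board in the frame of rack between -0.05 and 0.05 m and z of board in the frame of rack between 0.007 and 0.018 m and angle between board's own z axis and vertical below 0.17 rad and angle between the x axis of board and the x axis of rack, either way round below 0.2 rad and contact force between the fingers and board below 0.2 N and linear speed of caddy below 0.03 m/s and angular speed of caddy below 0.25 rad/s and contact force between caddy and board below 0.3 N and contact force between caddy and rack below 0.3 N and contact force between caddy and stored_board below 0.3 N and contact force between caddy and mill below 0.3 N and contact force between caddy and oil below 0.3 N and contact force between caddy and salt below 0.3 N and z of jar0 in the frame of caddy between 0 and 0.025 m and angle between the z axis of each of jar0, jar1, jar2, jar3, jar4, jar5 and the z axis of caddy, either way round below 0.3 rad and z of jar1 in the frame of caddy between 0 and 0.025 m and z of jar2 in the frame of caddy between 0 and 0.025 m and z of jar3 in the frame of caddy between 0 and 0.025 m and z of jar4 in the frame of caddy between 0 and 0.025 m and z of jar5 in the frame of caddy between 0 and 0.025 m and distance between each of jar0, jar1, jar2, jar3, jar4, jar5 and caddy below 0.085 m); the arm keeps its last pose, push and grip.
It fails at once if the pepper mill is knocked over or moved more than 30 mm (distance of mill from where it was at the start of the episode above 0.03 m or angle between mill's own z axis and vertical above 0.35 rad).
It fails at once if the oil bottle is knocked over or moved more than 30 mm (distance of oil from where it was at the start of the episode above 0.03 m or angle between oil's own z axis and vertical above 0.35 rad).
It fails at once if the salt pot is knocked over or moved more than 30 mm (distance of salt from where it was at the start of the episode above 0.03 m or angle between salt's own z axis and vertical above 0.35 rad).
It fails at once if the white board is knocked over or moved more than 30 mm (distance of stored_board from where it was at the start of the episode above 0.03 m or angle between stored_board's own z axis and vertical above 0.35 rad).
It fails at once if the caddy is tipped over (angle between caddy's own z axis and vertical above 0.5 rad).
It also fails if it takes over 64 s, if anything falls off the work surface, if the arm or the gripper's body presses on something with over 40 N, if the wrist force passes 120 N, or if a joint passes its speed limit or range.

## Robot

A 7-joint arm with a two-finger parallel gripper is mounted at the origin on the work surface. World frame = base frame: x ahead of the robot, y to its left, z up, the work surface at z = 0. Lengths are in m, angles in rad, forces in N, time in s.
With the tool pointing down it reaches from about 0.4 to 0.85 m from the base axis. Payload 4.5 kg.
Tool frame: the origin (TCP) lies where the fingers leave the gripper's body, on its centre line; the fingertips stand 64 mm ahead of it and the grasp point (between the pads) lies 45 mm ahead of it; z points along the fingers, y is the direction in which the jaws open and shut (so a half turn about z gives the same grasp; the last joint's range is limited). The gripper opens to 88 mm and grips with 3 to 60 N. Pads are 18 mm wide; open, the fingers measure 123 mm over their backs; the gripper's body (75 mm by 187 mm) begins 45 mm behind the grasp point.
Start: joints at [1.351, 0.689, -0.195, 1.565, 0.157, 0.902, -0.215], TCP at [0.157, -0.605, 0.303] pointing down, gripper open.
Joint ranges: [-3.01, 3.01], [-0.46, 2.08], [-1.47, 1.51], [0.13, 2.56], [-1, 4.14], [0.04, 2.09], [-2.66, 2.66]. Speed limits (rad/s): [2.57, 2.57, 3.14, 3.14, 3.14, 3.14, 3.14].

## Interface

Orientations are given as a unit quaternion [x, y, z, w].
In Python, from plant import monitor, snapshot, workorder, finder gives the robot as it stands.
- The arm moves only by the tool carry_out, never from a script. Its argument "motion" is one flat list of numbers, 6 for each row, row after row: the shift along the tool's x, y, z in cm, then the turn, a rotation vector about the tool's x, y, z in rad. In form: [x, y, z, rx, ry, rz, x, y, z, rx, ry, rz, ...]. A call has 1 to 8 rows; each row shifts and turns the commanded pose from where the row before left it, along the tool's axes as they then stand; what a row does not reach is not made up. A row lasts 1/8 s, in which the tool goes at most 62.5 mm and 10.7 degrees, less where a joint would pass 70% of its speed; a pose out of reach is approached as far as the arm can. A call with a gripper value outside its range is refused whole. "hand" is the finger opening in cm, from 0 to 8.81, set as the call begins (left out, the last holds). The fingers move at their own pace and stop on an object; "grip_force" is the grip in N (left out, the last holds). Time passes only in rows, so rows that do not move let the fingers close. It gives the time, the measured TCP pose, the force and the opening at its end, in the units of the state.
- monitor.get_state(): the state, without advancing time (a new reading comes with each control period).
- snapshot(name): name is "scene" or "top" or "wrist"; returns a dict with "frame" (420x560x3 uint8, red, green, blue), "range_z" (420x560 float32, m along the optical axis (not along the pixel's ray), 0 where there is no reading), "fx", "fy", "cx", "cy" (pixels), "D" ([k1, k2, p1, p2, k3] as OpenCV has them; the pictures are not rectified), "rvec" (rotation vector, rad) and "tvec" (3), from world to camera coordinates, as OpenCV has them; the wrist camera has in their place "hand_eye" (4x4, takes a point from camera to tool coordinates, whose origin is the TCP and whose axes are the flange's). Camera axes: x right, y down, z forward; pixel columns grow to the right and rows downward; lengths in m; the calibration is good to about 2 mm. A picture is of the moment at which its call begins: read the wrist's pose just before it.
- workorder.finish_job(): hands the job in, once; it reports no verdict.
Trained networks look in a picture, given as the dict that the camera call returned (one of the last four; its "shot" number tells which), for a name from the list of things; names that differ only in an ending like _2 or _b are one class to them, and where a whole thing is asked for, a point or a joint stands for the part that bears it (a point fixed in the world has none). Each returns a list of dicts, best first, with "p" (0 to 1); they miss things now and then, are a little off and sometimes report something else, mostly with a low value. They report only what shows in the picture. A call takes as long as a camera call.
- finder.masks_of(picture, thing): "pixels" (420x560 bool, what is visible of it) and "extent" ([left, top, right, bottom] in pixels, round what is visible of it).
The state is a dict: "clock": time; "q": joint angles; "qd": joint speeds; "joint_torque": joint torques, N m; "tool_pos": TCP position; "eef_rot": TCP orientation; "contact_force": force on the tool from outside, world axes, zero at the start; "moment": the same for the moment, N m; "opening": opening from 0.0 (shut) to 1.0 (fully open).
Only numpy, scipy, OpenCV 4.12 (cv2) and the standard library are available. Lean on these libraries where they do the work, as an engineer would, in place of code of your own. Each camera call takes 0.05 s, during which the arm holds its last target. There are 200 camera calls.

## Working session

There is one attempt and no reset: what is moved stays moved. The work goes in short steps, Python scripts to look and compute and a tool call to move; the robot and the scene stay as the last step left them, time stands still between calls to the robot, and variables do not carry over. Pictures are saved under pics/ and viewed, about 8 in all and at most 12, crops included, and the job is handed in when it is done.

Besides the shell and the picture viewer there is one more tool, called after "Call:" as name(argument=value, ...), one argument or row to a line, values as JSON. carry_out: Moves the arm, as the interface text tells. Its arguments: {"type":"object","properties":{"motion":{"type":"array"},"hand":{"type":"number"},"grip_force":{"type":"number"}},"required":["motion"]}

```bash
mkdir -p pics; ls
cat > h.py <<'E'
import numpy as np, cv2
from scipy.spatial.transform import Rotation as R
from plant import monitor, snapshot, workorder, finder
def T_cw(s,st=None):
    T=np.eye(4)
    if 'rvec' in s:
        Rm=cv2.Rodrigues(np.array(s['rvec'],float))[0]
        T[:3,:3]=Rm.T; T[:3,3]=-Rm.T@np.array(s['tvec'],float).ravel(); return T
    T[:3,:3]=R.from_quat(st['eef_rot']).as_matrix(); T[:3,3]=st['tool_pos']
    return T@np.array(s['hand_eye'])
def pts(s,mask,st=None):
    v,u=np.nonzero(mask&(s['range_z']>0)); z=s['range_z'][v,u]
    K=np.array([[s['fx'],0,s['cx']],[0,s['fy'],s['cy']],[0,0,1]])
    n=cv2.undistortPoints(np.stack([u,v],1).astype(float)[:,None],K,np.array(s['D'],float))[:,0]
    P=np.c_[n*z[:,None],z]; T=T_cw(s,st); return P@T[:3,:3].T+T[:3,3]
def save(s,n): cv2.imwrite('pics/'+n+'.png',s['frame'][:,:,::-1])
E
python3 - <<'E'
from h import *
st=monitor.get_state(); print(st)
for c in ['scene','top']:
    s=snapshot(c); save(s,c+'0'); np.savez('pics/'+c+'0',**s)
    for t in ['caddy','caddy_handle','board','rack','stored_board','mill','oil','salt']:
        for m in finder.masks_of(s,t)[:2]:
            if m['p']<.3: continue
            k=cv2.erode(m['pixels'].astype(np.uint8),np.ones((3,3)))>0
            P=pts(s,k); 
            if len(P): print(c,t,round(m['p'],2),m['extent'],len(P),np.percentile(P,[3,50,97],axis=0).round(3).tolist())
            np.save(f'pics/{c}_{t}',m['pixels']) if m['p']>.5 else 0
E
cd pics; python3 -c "
import cv2,numpy as np
cv2.imwrite('both.png',np.vstack([cv2.imread('scene0.png'),cv2.imread('top0.png')])[:, :])"
```

```text
pics
{'clock': 0.0, 'q': array([ 1.35079099,  0.69002466, -0.19448451,  1.56630009,  0.15729568,
        0.90249104, -0.21508716]), 'qd': array([-0.00141536,  0.00027212,  0.00035285,  0.00042355,  0.00038815,
       -0.00069388, -0.00075957]), 'joint_torque': array([-4.79040773e-04, -5.27564943e+01, -1.26714773e+00, -1.53430992e+01,
       -5.26086485e-02,  6.56178556e-03,  2.00170939e-04]), 'tool_pos': array([ 0.15675386, -0.60451115,  0.30189549]), 'eef_rot': array([ 9.91954036e-01,  1.26595217e-01, -1.85773092e-04, -8.98035722e-04]), 'contact_force': array([ 0.41841638, -0.0513695 , -0.92747475]), 'moment': array([ 0.02592284, -0.03665295, -0.00328135]), 'opening': 0.9950456191473582}
scene caddy 0.64 [263.2, 259.2, 340.7, 399.0] 4175 [[0.45, -0.331, 0.011], [0.515, -0.275, 0.105], [0.598, -0.128, 0.187]]
scene caddy_handle 0.68 [262.0, 259.9, 339.4, 400.7] 4459 [[0.45, -0.331, 0.009], [0.515, -0.27, 0.104], [0.596, -0.128, 0.187]]
scene board 0.95 [317.5, 245.7, 345.7, 397.8] 900 [[0.546, -0.344, 0.057], [0.572, -0.267, 0.178], [0.612, -0.143, 0.181]]
scene rack 0.95 [197.6, 134
[... 1321 characters left out ...]
rack 0.6 [149.0, 212.2, 217.3, 264.9] 1940 [[0.465, 0.204, 0.006], [0.533, 0.269, 0.013], [0.583, 0.341, 0.105]]
top rack 0.58 [330.8, 237.2, 349.4, 251.9] 198 [[0.501, -0.17, 0.075], [0.517, -0.149, 0.099], [0.535, -0.131, 0.105]]
top stored_board 0.88 [130.0, 237.8, 209.4, 257.1] 235 [[0.469, 0.192, 0.115], [0.49, 0.28, 0.145], [0.513, 0.37, 0.15]]
top mill 0.72 [252.2, 281.5, 269.7, 301.1] 148 [[0.37, 0.035, 0.034], [0.399, 0.054, 0.122], [0.41, 0.075, 0.14]]
top oil 0.71 [270.7, 135.9, 291.1, 170.0] 478 [[0.731, -0.013, 0.044], [0.748, 0.01, 0.135], [0.77, 0.034, 0.201]]
top salt 0.7 [391.5, 157.1, 419.7, 188.6] 541 [[0.689, -0.362, 0.023], [0.718, -0.329, 0.062], [0.749, -0.302, 0.076]]
```

View pics/scene0.png

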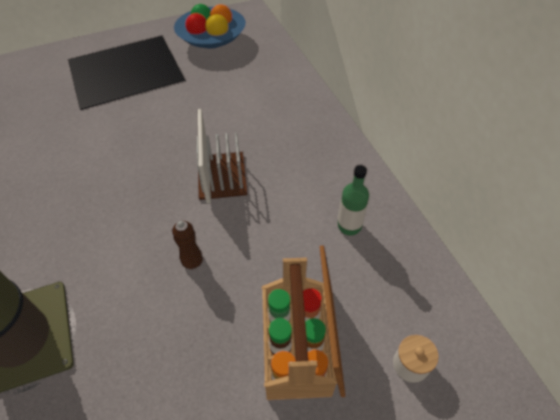

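View pics/top0.png

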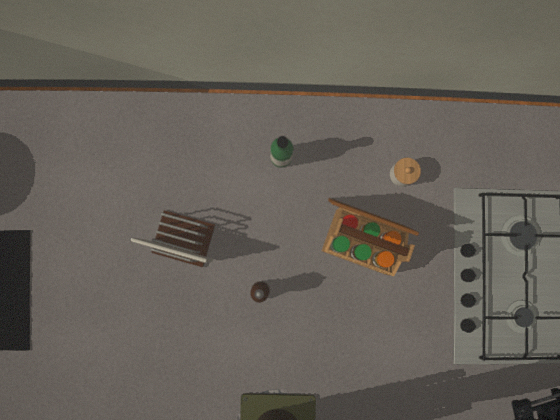

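The scene view shows the caddy around (300,330) with the board's upper edge running (323,250)-(342,390). The rack is at (222,165), with the white board in its left slot. The top view agrees: rack (185,240), board edge (330,200)-(417,234). Next I fit the geometry.

```bash
cat > fit.py <<'E'
from h import *
def line(P):  # centre of extents, direction with +y
    c=np.median(P,0); d=np.linalg.svd(P[:,:2]-P[:,:2].mean(0))[2][0]; d*=np.sign(d[1])
    t=(P[:,:2]-P[:,:2].mean(0))@d; lo,hi=np.percentile(t,[1,99])
    return (P[:,:2].mean(0)+d*(lo+hi)/2).round(4), round(float(np.arctan2(-d[0],d[1])),3), round(hi-lo,3), round(float(np.median(P[:,2])),3)
if __name__=='__main__':
  for c in ['scene','top']:
    s=dict(np.load(f'pics/{c}0.npz',allow_pickle=True)); s={k:(v.item() if v.ndim==0 else v) for k,v in s.items()}
    A=pts(s,np.ones((420,560),bool)); x,y,z=A.T
    B=A[(z>.168)&(x>.4)&(x<.7)&(y>-.38)&(y<-.08)]
    # separate handle / board by distance along normal
    yaw=-.327; n=np.array([np.cos(yaw),np.sin(yaw)]); u=B[:,:2]@n
    print(c,np.histogram(u,bins=np.arange(u.min(),u.max()+.005,.005)),u.min())
    np.save(f'pics/{c}_B',np.c_[B,u])
    W=A[(z>.13)&(z<.165)&(x>.4)&(x<.65)&(y>.15)&(y<.42)]; print(' white',line(W))
    F=A[(z>.007)&(z<.016)&(x>.4)&(x<.65)&(y>.15)&(y<.42)]; print(' foot',cv2.minAreaRect(F[:,:2].astype(np.float32)))
    H=A[(z>.09)&(z<.112)&(x>.43)&(x<.65)&(y>.15)&(y<.42)]; yw=.24; n=np.array([np.cos(yw),np.sin(yw)])
    u=H[:,:2]@n; print(' hoops',np.histogram(u,bins=np.arange(.5,.68,.004)))
E
python3 fit.py
```

```text
scene (array([ 55,  55, 227, 344, 338, 334, 164,  56,  46,   5,   0,   0,   0,
        57, 385, 305,  13]), array([0.54949338, 0.55449338, 0.55949338, 0.56449338, 0.56949338,
       0.57449338, 0.57949338, 0.58449338, 0.58949338, 0.59449338,
       0.59949338, 0.60449338, 0.60949338, 0.61449338, 0.61949338,
       0.62449338, 0.62949338, 0.63449338])) 0.5494933827467224
 white (array([0.4919, 0.2832]), -0.245, np.float64(0.196), 0.147)
 foot ((0.5207895636558533, 0.26934969425201416), (0.17322441935539246, 0.13827557861804962), 72.76102447509766)
 hoops (array([10, 10, 13,  9,  8, 12,  6, 20, 15, 12, 15, 12, 19, 20, 13, 15, 17,
       20, 23, 19, 17, 17, 16, 25, 18, 17, 12, 11, 11,  9, 10,  5,  5,  8,
        6,  3,  1,  1,  0,  0,  0,  0,  0,  0,  0]), array([0.5  , 0.504, 0.508, 0.512, 0.516, 0.52 , 0.524, 0.528, 0.532,
       0.536, 0.54 , 0.544, 0.548, 0.552, 0.556, 0.56 , 0.564, 0.568,
       0.572, 0.576, 0.58 , 0.584, 0.588, 0.592, 0.596, 0.6  , 0.604,
       0.608, 0.612, 0.616, 0.62 , 0.624, 0.628, 0.632, 0.636, 0.64 ,
       0.644, 0.648, 0.652, 0.656, 0.66 , 0.664, 0.668, 
[... 457 characters left out ...]
5), 0.146)
 foot ((0.5257366895675659, 0.29012173414230347), (0.24500307440757751, 0.23797105252742767), 88.89994812011719)
 hoops (array([ 2,  4, 10, 10,  8,  9, 11, 16, 18, 17, 16, 16, 23, 24, 21, 19, 17,
       20, 23, 20, 20, 16, 19, 24, 22, 19, 15, 14, 19, 12, 14,  9,  6,  8,
        7,  8,  1,  0,  0,  0,  0,  0,  0,  0,  0]), array([0.5  , 0.504, 0.508, 0.512, 0.516, 0.52 , 0.524, 0.528, 0.532,
       0.536, 0.54 , 0.544, 0.548, 0.552, 0.556, 0.56 , 0.564, 0.568,
       0.572, 0.576, 0.58 , 0.584, 0.588, 0.592, 0.596, 0.6  , 0.604,
       0.608, 0.612, 0.616, 0.62 , 0.624, 0.628, 0.632, 0.636, 0.64 ,
       0.644, 0.648, 0.652, 0.656, 0.66 , 0.664, 0.668, 0.672, 0.676,
       0.68 ]))
```

```bash
cat > fit2.py <<'E'
from fit import *
for c in ['scene','top']:
    B=np.load(f'pics/{c}_B.npy'); print(c,'board top',line(B[(B[:,3]>.612)]),'handle',line(B[(B[:,3]<.6)&(B[:,2]>.176)]))
    s=dict(np.load(f'pics/{c}0.npz',allow_pickle=True)); s={k:(v.item() if v.ndim==0 else v) for k,v in s.items()}
    A=pts(s,np.ones((420,560),bool)); x,y,z=A.T
    for yw in (-.245,):
        n=np.array([np.cos(yw),np.sin(yw)]); t=np.array([-n[1],n[0]])
        box=(x>.4)&(x<.65)&(y>.15)&(y<.42)
        W=A[box&(z>.13)&(z<.165)][:,:2]; print(' white u',np.percentile(W@n,[2,50,98]).round(4),'v',np.percentile(W@t,[1,99]).round(4))
        F=A[box&(z>.006)&(z<.018)][:,:2]; print(' foot u',np.percentile(F@n,[1,99]).round(4),'v',np.percentile(F@t,[1,99]).round(4))
        H=A[box&(z>.095)&(z<.112)][:,:2]; h,e=np.histogram(H@n,bins=np.arange(.38,.5,.003)); print(' hoops',list(zip(e.round(3).tolist(),h.tolist())), np.percentile(H@t,[2,98]).round(3))
E
python3 fit2.py
```

```text
scene board top (array([ 0.5803, -0.2309]), -0.326, np.float64(0.223), 0.179) handle (array([ 0.5274, -0.2253]), -0.337, np.float64(0.195), 0.183)
 white u [0.403  0.4088 0.4129] v [0.2962 0.4919]
 foot u [0.3823 0.5061] v [0.3181 0.4683]
 hoops [(0.38, 0), (0.383, 0), (0.386, 0), (0.389, 0), (0.392, 29), (0.395, 30), (0.398, 0), (0.401, 2), (0.404, 6), (0.407, 8), (0.41, 38), (0.413, 12), (0.416, 25), (0.419, 42), (0.422, 16), (0.425, 0), (0.428, 0), (0.431, 0), (0.434, 0), (0.437, 0), (0.44, 24), (0.443, 41), (0.446, 19), (0.449, 0), (0.452, 0), (0.455, 0), (0.458, 0), (0.461, 0), (0.464, 21), (0.467, 45), (0.47, 15), (0.473, 0), (0.476, 0), (0.479, 0), (0.482, 0), (0.485, 0), (0.488, 23), (0.491, 42), (0.494, 17)] [0.297 0.45 ]
top board top (array([ 0.5816, -0.2248]), -0.313, np.float64(0.222), 0.176) handle (array([ 0.528 , -0.2213]), -0.326, np.float64(0.197), 0.181)
 white u [0.4013 0.4064 0.4112] v [0.2992 0.4945]
 foot u [0.3431 0.5046] v [0.3146 0.4994]
 hoops [(0.38, 0), (0.383, 0), (0.386, 0), (0.389, 17), (0.392, 47), (0.395, 32), (0.398, 0), (0.401, 1), (0.404, 1), (0.407, 0), (0.41, 19), (0.413, 16), (0.416, 51), (0.419, 34), (0.422, 0), (0.425, 0), (0.428, 0), (0.431, 0), (0.434, 0), (0.437, 13), (0.44, 50), (0.443, 35), (0.446, 0), (0.449, 0), (0.452, 0), (0.455, 0), (0.458, 0), (0.461, 11), (0.464, 52), (0.467, 37), (0.47, 0), (0.473, 0), (0.476, 0), (0.479, 0), (0.482, 0), (0.485, 9), (0.488, 48), (0.491, 38), (0.494, 0)] [0.34  0.452]
```

```bash
cat > plan.py <<'E'
from h import *
def rot(yaw,tilt=0):
    """tool down, jaw (y) along (cos yaw, sin yaw); tilt: fingertips lean towards +y jaw"""
    y=np.array([np.cos(yaw),np.sin(yaw),0]); z=np.array([0,0,-1.])
    R0=np.stack([np.cross(y,z),y,z],1)
    return R.from_matrix(R0)*R.from_rotvec([-tilt,0,0])
def plan(pos,r,n,st=None):
    st=st or monitor.get_state(); p0=np.array(st['tool_pos']); r0=R.from_quat(st['eef_rot'])
    w=(r0.inv()*r).as_rotvec(); rows=[]; pos=np.array(pos)
    print('d',(pos-p0).round(4),'rot',w.round(3),'z axis',r.as_matrix()[:,2].round(3))
    for k in range(n):
        rk=r0*R.from_rotvec(w*k/n); rows.append(np.r_[rk.inv().apply((pos-p0)/n)*100,w/n])
    for q in rows: print(', '.join(f'{v:.3f}' if i>2 else f'{v:.2f}' for i,v in enumerate(q)))
E
python3 - <<'E'
from plan import *
yaw=-.322; nb=np.array([np.cos(yaw),np.sin(yaw),0]); up=-np.sin(.16)*nb+np.array([0,0,np.cos(.16)])
top=np.array([.581,-.228,.178]); print('grasp tcp',top+.025*up)
plan(top+.11*up,rot(yaw,.16),12)
E
```

```text
grasp tcp [ 0.57722175 -0.22673954  0.20268068]
d [ 0.4074  0.3825 -0.0162] rot [-0.147  0.08  -0.993] z axis [ 0.151 -0.05  -0.987]
4.09, -2.23, 0.13, -0.012, 0.007, -0.083
4.26, -1.89, 0.14, -0.012, 0.007, -0.083
4.40, -1.53, 0.15, -0.012, 0.007, -0.083
4.51, -1.17, 0.16, -0.012, 0.007, -0.083
4.59, -0.79, 0.18, -0.012, 0.007, -0.083
4.64, -0.41, 0.20, -0.012, 0.007, -0.083
4.65, -0.03, 0.23, -0.012, 0.007, -0.083
4.64, 0.35, 0.26, -0.012, 0.007, -0.083
4.59, 0.73, 0.30, -0.012, 0.007, -0.083
4.51, 1.10, 0.34, -0.012, 0.007, -0.083
4.41, 1.47, 0.38, -0.012, 0.007, -0.083
4.27, 1.82, 0.43, -0.012, 0.007, -0.083
```

Call:
carry_out(
  motion=[4.1,-2.2,0.1,-0.012,0.007,-0.083,4.3,-1.9,0.1,-0.012,0.007,-0.083,4.4,-1.5,0.1,-0.012,0.007,-0.083,4.5,-1.2,0.2,-0.012,0.007,-0.083,4.6,-0.8,0.2,-0.012,0.007,-0.083,4.6,-0.4,0.2,-0.012,0.007,-0.083,4.7,0,0.2,-0.012,0.007,-0.083,4.6,0.4,0.3,-0.012,0.007,-0.083],
  hand=3.0,
  grip_force=30,
)

```text
clock: 1.9
tool_pos: [0.4305, -0.3495, 0.2931]
eef_rot: [0.894, 0.444, 0.033, 0.044]
contact_force: [1.4, -0.1, -0.3]
opening: 0.342
```

Call:
carry_out(
  motion=[4.6,0.7,0.3,-0.012,0.007,-0.083,4.5,1.1,0.3,-0.012,0.007,-0.083,4.4,1.5,0.4,-0.012,0.007,-0.083,4.3,1.8,0.4,-0.012,0.007,-0.083,0,0,0,0,0,0,0,0,0,0,0,0,0,0,0,0,0,0],
)

```text
clock: 2.78
tool_pos: [0.5635, -0.2239, 0.2886]
eef_rot: [0.809, 0.583, 0.048, 0.063]
contact_force: [0.4, 0.2, -0.5]
opening: 0.338
```

```bash
cat > w1.py <<'E'
from plan import *; from fit import line
st=monitor.get_state(); s=snapshot('wrist'); save(s,'w1')
print(st['clock'],st['tool_pos'],st['q'].round(2),st['opening'])
A=pts(s,np.ones((420,560),bool),st); x,y,z=A.T
B=A[(z>.165)&(z<.2)&(x>.4)&(x<.7)&(y>-.38)&(y<-.08)]; n=np.array([np.cos(.322),-np.sin(.322)]); u=B[:,:2]@n
h,e=np.histogram(u,bins=np.arange(.54,.66,.004)); print(list(zip(e.round(3).tolist(),h.tolist())))
b=B[u>.605]; print('board',line(b),np.percentile(b[:,2],[5,95]), np.percentile(b[:,:2]@n,[2,98]))
hb=B[u<.6]; print('handle',line(hb))
E
python3 w1.py
```

```text
2.775 [ 0.5635184  -0.22393188  0.2885716 ] [ 0.53  0.65 -0.37  1.76  0.4   0.64 -0.39] 0.3379331634920938
[(0.54, 0), (0.544, 0), (0.548, 64), (0.552, 130), (0.556, 132), (0.56, 704), (0.564, 1078), (0.568, 1170), (0.572, 1167), (0.576, 1193), (0.58, 611), (0.584, 148), (0.588, 143), (0.592, 36), (0.596, 0), (0.6, 0), (0.604, 0), (0.608, 0), (0.612, 0), (0.616, 796), (0.62, 1733), (0.624, 1608), (0.628, 161), (0.632, 0), (0.636, 0), (0.64, 0), (0.644, 0), (0.648, 0), (0.652, 0)]
board (array([ 0.5835, -0.2196]), -0.328, np.float64(0.212), 0.177) [0.17387433 0.17783418] [0.61844675 0.628198  ]
handle (array([ 0.5328, -0.2133]), -0.298, np.float64(0.174), 0.181)
```

View pics/w1.png

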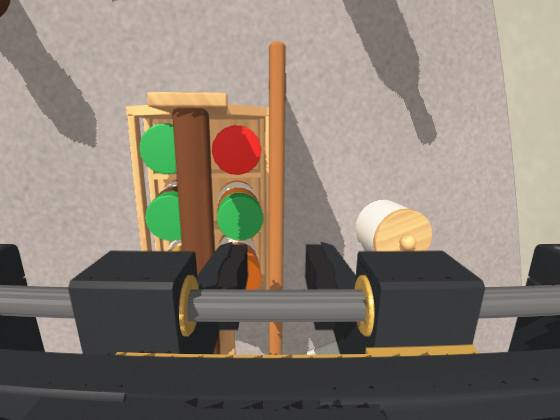

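The wrist view shows the board's edge at column 277, between the two fingers (about 235 and 325), and the handle at column 193. The measured edge agrees with the fixed cameras to 1 mm, so I descend.

Run:
```python
from plan import *
yaw=-.325; nb=np.array([np.cos(yaw),np.sin(yaw),0]); up=-np.sin(.16)*nb+np.array([0,0,np.cos(.16)])
top=np.array([.581,-.228,.178]); plan(top+.025*up,rot(yaw,.16),5)
```

```text
d [ 0.0136 -0.0029 -0.086 ] rot [-0.001 -0.004  0.003] z axis [ 0.151 -0.051 -0.987]
0.02, -0.00, 1.74, -0.000, -0.001, 0.001
0.03, -0.00, 1.74, -0.000, -0.001, 0.001
0.03, -0.00, 1.74, -0.000, -0.001, 0.001
0.03, -0.00, 1.74, -0.000, -0.001, 0.001
0.03, -0.00, 1.74, -0.000, -0.001, 0.001
```

Call:
carry_out(
  motion=[0,0,1.7,0,0,0,0.1,0,1.7,0,0,0,0,0,1.7,0,0,0,0,0,1.7,0,0,0,0,0,1.8,0,0,0,0,0,0,0,0,0],
)

```text
clock: 3.58
tool_pos: [0.5775, -0.2249, 0.2019]
eef_rot: [0.808, 0.584, 0.048, 0.062]
contact_force: [0.2, 0.2, 0.6]
opening: 0.336
```

Call:
carry_out(
  motion=[0,0,0,0,0,0,0,0,0,0,0,0,0,0,0,0,0,0,0,0,0,0,0,0,0,0,0,0,0,0],
  hand=0,
  grip_force=30,
)

```text
clock: 4.2
tool_pos: [0.5785, -0.2254, 0.2045]
eef_rot: [0.808, 0.584, 0.049, 0.064]
contact_force: [-0.2, 0.7, 5.0]
opening: 0.112
```

Run:
```python
from plan import *
st=monitor.get_state(); st2=dict(st)
plan([.59,-.229,.385],R.from_quat(st['eef_rot']),6)
st2['tool_pos']=np.array([.59,-.229,.385]); plan([.5374,.2712,.38],rot(-.245,0),14,st2)
```

```text
d [ 0.0115 -0.0036  0.1805] rot [0. 0. 0.] z axis [ 0.154 -0.046 -0.987]
0.02, 0.68, -2.94, 0.000, 0.000, 0.000
0.02, 0.68, -2.94, 0.000, 0.000, 0.000
0.02, 0.68, -2.94, 0.000, 0.000, 0.000
0.02, 0.68, -2.94, 0.000, 0.000, 0.000
0.02, 0.68, -2.94, 0.000, 0.000, 0.000
0.02, 0.68, -2.94, 0.000, 0.000, 0.000
d [-0.0526  0.5002 -0.005 ] rot [ 0.162  0.001 -0.074] z axis [ 0.  0. -1.]
3.28, -1.46, -0.19, 0.012, 0.000, -0.005
3.28, -1.45, -0.17, 0.012, 0.000, -0.005
3.29, -1.43, -0.15, 0.012, 0.000, -0.005
3.30, -1.42, -0.14, 0.012, 0.000, -0.005
3.31, -1.40, -0.12, 0.012, 0.000, -0.005
3.31, -1.39, -0.10, 0.012, 0.000, -0.005
3.32, -1.37, -0.09, 0.012, 0.000, -0.005
3.33, -1.35, -0.07, 0.012, 0.000, -0.005
3.33, -1.34, -0.06, 0.012, 0.000, -0.005
3.34, -1.32, -0.04, 0.012, 0.000, -0.005
3.35, -1.30, -0.02, 0.012, 0.000, -0.005
3.36, -1.28, -0.01, 0.012, 0.000, -0.005
3.36, -1.27, 0.01, 0.012, 0.000, -0.005
3.37, -1.25, 0.02, 0.012, 0.000, -0.005
```

Call:
carry_out(
  motion=[0,0.8,-1.0,0,0,0,0,0.7,-2.5,0,0,0,0,0.7,-3.0,0,0,0,0,0.7,-3.5,0,0,0,0,0.7,-3.8,0,0,0,0,0.5,-3.8,0,0,0,0,0,0,0,0,0],
)

```text
clock: 5.08
tool_pos: [0.5905, -0.2299, 0.3863]
eef_rot: [0.808, 0.584, 0.05, 0.065]
contact_force: [0.5, 0.8, -2.8]
opening: 0.114
```

Call:
carry_out(
  motion=[1.6,-0.7,-0.1,0.012,0,-0.005,3.3,-1.4,-0.2,0.012,0,-0.005,3.3,-1.4,-0.2,0.012,0,-0.005,3.3,-1.4,-0.1,0.012,0,-0.005,3.3,-1.4,-0.1,0.012,0,-0.005,3.3,-1.4,-0.1,0.012,0,-0.005,3.3,-1.4,-0.1,0.012,0,-0.005,3.3,-1.4,-0.1,0.012,0,-0.005],
)

```text
clock: 6.08
tool_pos: [0.5602, 0.0393, 0.3803]
eef_rot: [0.798, 0.603, 0.017, 0.024]
contact_force: [0.3, 0.3, -3.5]
opening: 0.106
```

Call:
carry_out(
  motion=[3.3,-1.3,-0.1,0.012,0,-0.005,3.3,-1.3,0,0.012,0,-0.005,3.3,-1.3,0,0.012,0,-0.005,3.3,-1.3,0,0.012,0,-0.005,3.3,-1.3,0,0.012,0,-0.005,3.3,-1.3,0,0.012,0,-0.005,1.6,-0.6,0,0.01,0,-0.005,0,0,0,0,0,0],
)

```text
clock: 7.08
tool_pos: [0.5358, 0.2668, 0.3795]
eef_rot: [0.787, 0.617, -0.007, -0.007]
contact_force: [-1.0, -0.3, -2.1]
opening: 0.112
```

Run:
```python
from plan import *; from fit import line
st=monitor.get_state(); print(st['tool_pos'],st['opening'],st['contact_force'])
plan([.5374,.2712,.375],rot(-.245,0),2)
s=snapshot('scene'); save(s,'s2')
for c in ('scene','top'):
    s=s if c=='scene' else snapshot('top')
    m=finder.masks_of(s,'board')
    if m:
        P=pts(s,cv2.erode(m[0]['pixels'].astype(np.uint8),np.ones((3,3)))>0); P=P[(P[:,1]>.05)&(P[:,2]>.1)&(P[:,2]<.4)]
        print(c,m[0]['p'],len(P),np.percentile(P,[2,50,98],axis=0).round(3))
        if len(P)>50:
            lo,hi=np.percentile(P[:,2],[3,97])
            for a,b in ((lo,lo+.02),(hi-.02,hi)):
                Q=P[(P[:,2]>=a)&(P[:,2]<=b)]; print(' ',line(Q))
```

```text
[0.53576231 0.26678837 0.37948649] 0.1121874967602656 [-1.02282841 -0.33182559 -2.09620054]
d [ 0.0016  0.0044 -0.0045] rot [-0.02   0.002  0.004] z axis [ 0.  0. -1.]
0.23, 0.03, 0.22, -0.010, 0.001, 0.002
0.23, 0.03, 0.22, -0.010, 0.001, 0.002
scene 0.61 488 [[0.504 0.151 0.192]
 [0.512 0.156 0.315]
 [0.541 0.287 0.356]]
  (array([0.5156, 0.1754]), -0.354, np.float64(0.055), 0.208)
  (array([0.5266, 0.2259]), -0.228, np.float64(0.153), 0.354)
top 0.83 102 [[0.506 0.151 0.247]
 [0.521 0.204 0.353]
 [0.532 0.244 0.357]]
  (array([0.5069, 0.1517]), -0.0, np.float64(0.0), 0.267)
  (array([0.5192, 0.1983]), -0.243, np.float64(0.094), 0.353)
```

View pics/s2.png

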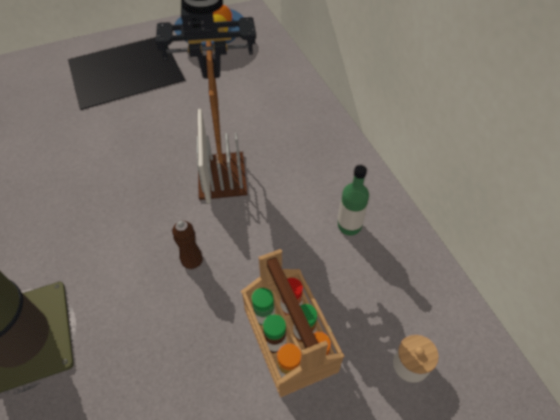

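The board hangs upright over the rack's middle slots, edge (210,70)-(219,165). The caddy has turned a little, so I will measure it again later. Next I level the tool and check the board's attitude.

Call:
carry_out(
  motion=[0.2,0,0.2,-0.01,0,0.002,0.2,0,0.2,-0.01,0,0.002,0,0,0,0,0,0],
)

```text
clock: 7.65
tool_pos: [0.5374, 0.2699, 0.3767]
eef_rot: [0.789, 0.615, 0.0, 0.001]
contact_force: [-0.0, 0.1, -3.3]
opening: 0.113
```

```bash
cat > chk.py <<'E'
from plan import *; from fit import line
st=monitor.get_state(); print(st['tool_pos'],st['opening'])
s=snapshot('scene'); m=finder.masks_of(s,'board')[0]; P=pts(s,m['pixels'],st)
n=np.array([np.cos(.245),-np.sin(.245)]); t=np.array([-n[1],n[0]])
u,v,z=P[:,:2]@n,P[:,:2]@t,P[:,2]; k=(P[:,1]>.05)&(z<.37)&(z>.03)&(abs(u-.4555)<.03); u,v,z=u[k],v[k],z[k]
for a in np.arange(.03,.36,.025):
    q=(z>a)&(z<=a+.025)&(v<np.percentile(v,50))
    if q.sum()>4: print(round(a+.0125,3),q.sum(),'u',np.median(u[q]).round(4),'v',np.percentile(v[q],[5,50]).round(4))
q=z>np.percentile(z,97)-.004; print('top z vs v',np.polyfit(v[q],z[q],1), v.min(),v.max())
plan([.5374,.2712,.375],rot(-.245,0),1)
E
python3 chk.py
```

```text
[0.5374183  0.26986874 0.37666614] 0.11281426853722376
0.193 34 u 0.4599 v [0.2729 0.2749]
0.218 50 u 0.4588 v [0.2725 0.2753]
0.243 51 u 0.4591 v [0.2733 0.2756]
0.268 57 u 0.4586 v [0.2739 0.2759]
0.293 54 u 0.4587 v [0.2735 0.2754]
0.318 62 u 0.4578 v [0.2736 0.2757]
0.343 122 u 0.4572 v [0.2744 0.2807]
top z vs v [-0.00753901  0.35396983] 0.2717627949852988 0.49954402689385263
d [-0.0003  0.0015 -0.0018] rot [ 0.002  0.001 -0.003] z axis [ 0.  0. -1.]
0.14, -0.06, 0.18, 0.002, 0.001, -0.003
```

Call:
carry_out(
  motion=[0,-0.3,0,0,0,0,0,0,2,0,0,0,0,0,2.5,0,0,0,0,0,2.5,0,0,0,0,0,1.0,0,0,0,0,0,1.0,0,0,0,0,0,0,0,0,0],
)

```text
clock: 8.62
tool_pos: [0.5349, 0.2703, 0.2866]
eef_rot: [0.789, 0.614, 0.0, 0.001]
contact_force: [-0.4, -0.6, -2.3]
opening: 0.109
```

```bash
python3 chk.py; python3 -c "
from h import *
s=snapshot('scene'); cv2.imwrite('pics/s3.png',cv2.resize(s['frame'][60:230,150:300,::-1],None,fx=3.4,fy=3.4))"
```

```text
[0.5349048  0.27031665 0.28662944] 0.10906220048338133
0.092 30 u 0.4574 v [0.273  0.2749]
0.118 41 u 0.4565 v [0.2725 0.2748]
0.143 43 u 0.457 v [0.2736 0.2757]
0.168 47 u 0.4568 v [0.2735 0.2755]
0.193 45 u 0.4561 v [0.2735 0.2761]
0.218 52 u 0.4555 v [0.2742 0.2768]
0.243 54 u 0.4566 v [0.2748 0.277 ]
0.268 65 u 0.4551 v [0.2756 0.2874]
top z vs v [-0.00743252  0.26374041] 0.27098232500831276 0.5004275572145377
d [0.0021 0.0006 0.0876] rot [ 0.003 -0.    -0.003] z axis [ 0.  0. -1.]
0.11, 0.22, -8.76, 0.003, -0.000, -0.003
```

View pics/s3.png

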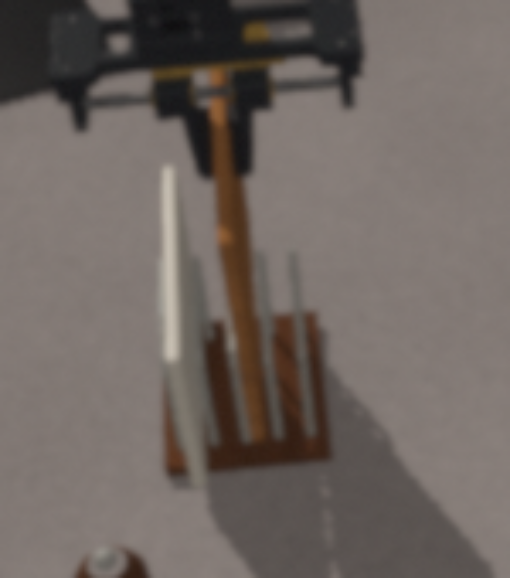

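The crop shows the board between the third and fourth hoops (crop 235 and 270) with no contact force, so I lower it on.

Call:
carry_out(
  motion=[0,0,1.5,0,0,0,0,0,2,0,0,0,0,0,1.5,0,0,0,0,0,1,0,0,0,0,0,0.5,0,0,0,0,0,0.2,0,0,0,0,0,0.1,0,0,0,0,0,0,0,0,0],
)

```text
clock: 9.78
tool_pos: [0.5353, 0.2702, 0.2194]
eef_rot: [0.789, 0.614, 0.001, 0.001]
contact_force: [-0.7, -0.6, -0.4]
opening: 0.112
```

Call:
carry_out(
  motion=[0,0,0.2,0,0,0,0,0,0.1,0,0,0,0,0,0,0,0,0],
)

```text
clock: 10.15
tool_pos: [0.536, 0.2688, 0.2185]
eef_rot: [0.79, 0.614, 0.001, 0.003]
contact_force: [-2.7, -7.4, 17.8]
opening: 0.112
```

Contact force rose at the height where the board should meet the foot (lower edge about z = 14 mm). I release it and retreat.

Call:
carry_out(
  motion=[0,0,-0.1,0,0,0,0,0,0,0,0,0,0,0,0,0,0,0],
  hand=3.0,
)

```text
clock: 10.52
tool_pos: [0.5351, 0.2705, 0.2166]
eef_rot: [0.789, 0.614, 0.0, 0.001]
contact_force: [-0.5, -0.2, 0.3]
opening: 0.345
```

Call:
carry_out(
  motion=[0,0,-1,0,0,0,0,0,-2,0,0,0,0,0,-3,0,0,0,0,0,-4,0,0,0,0,0,-4,0,0,0,0,0,0,0,0,0],
)

```text
clock: 11.28
tool_pos: [0.5359, 0.2717, 0.3606]
eef_rot: [0.789, 0.614, 0.004, 0.001]
contact_force: [-0.0, 0.7, -0.7]
opening: 0.34
```

```bash
python3 chk.py
cat > cad.py <<'E'
from plan import *; from fit import line
for c in ['scene','top']:
    s=snapshot(c); A=pts(s,np.ones((420,560),bool)); x,y,z=A.T
    B=A[(z>.165)&(z<.2)&(x>.38)&(x<.7)&(y>-.4)&(y<-.06)]; print(c,len(B),line(B))
    Q=B[B[:,2]<.1845]; print('  bar',line(Q)); save(s,c+'3')
    print('  box',cv2.minAreaRect(A[(z>.08)&(z<.2)&(x>.38)&(x<.66)&(y>-.4)&(y<-.06)][:,:2].astype(np.float32)))
E
python3 cad.py
```

```text
[0.53593627 0.27170249 0.36060924] 0.3396969221350488
0.042 35 u 0.458 v [0.2719 0.275 ]
0.068 41 u 0.4584 v [0.2726 0.2751]
0.092 37 u 0.4582 v [0.2729 0.2758]
0.118 46 u 0.4583 v [0.2723 0.2752]
0.143 44 u 0.4577 v [0.273 0.275]
0.168 50 u 0.4577 v [0.2726 0.2753]
0.193 110 u 0.4568 v [0.2734 0.2968]
top z vs v [-0.00444271  0.19468006] 0.27051656376099853 0.5017888216832587
d [0.0027 0.0009 0.0181] rot [ 0.002  0.001 -0.003] z axis [ 0.  0. -1.]
0.16, 0.25, -1.81, 0.002, 0.001, -0.003
scene 1720 (array([ 0.5217, -0.2041]), 0.014, np.float64(0.194), 0.183)
  bar (array([ 0.5215, -0.2064]), 0.013, np.float64(0.189), 0.182)
  box ((0.5229001045227051, -0.20333877205848694), (0.12540628015995026, 0.19730046391487122), 0.9399586319923401)
top 801 (array([ 0.5233, -0.2008]), 0.022, np.float64(0.195), 0.181)
  bar (array([ 0.5232, -0.2005]), 0.022, np.float64(0.194), 0.18)
  box ((0.5226878523826599, -0.2003791332244873), (0.12445266544818878, 0.19883771240711212), 1.2264271974563599)
```

View pics/scene3.png

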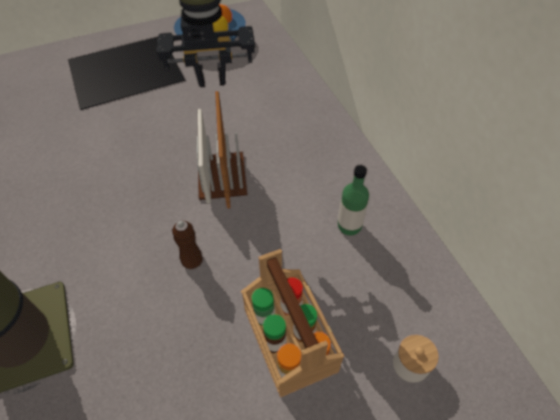

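The board (225,150) stands in its slot, upright and released. The caddy is at (290,325), now almost square with the axes. Both cameras agree on (0.5225, -0.202) and yaw 0.016.

Run:
```python
from plan import *
print(monitor.get_state()['q'].round(2)); plan([.5225,-.202,.29],rot(.016,0),12)
```

```text
[-0.29  0.62 -0.45  1.57  0.31  1.02 -1.08]
d [-0.0118 -0.4719 -0.0656] rot [-0.     0.003 -0.264] z axis [ 0.  0. -1.]
-3.84, 0.87, 0.56, -0.000, 0.000, -0.022
-3.85, 0.78, 0.56, -0.000, 0.000, -0.022
-3.87, 0.70, 0.56, -0.000, 0.000, -0.022
-3.88, 0.61, 0.55, -0.000, 0.000, -0.022
-3.90, 0.53, 0.55, -0.000, 0.000, -0.022
-3.91, 0.44, 0.55, -0.000, 0.000, -0.022
-3.92, 0.36, 0.55, -0.000, 0.000, -0.022
-3.92, 0.27, 0.55, -0.000, 0.000, -0.022
-3.93, 0.18, 0.55, -0.000, 0.000, -0.022
-3.93, 0.10, 0.55, -0.000, 0.000, -0.022
-3.93, 0.01, 0.55, -0.000, 0.000, -0.022
-3.93, -0.07, 0.55, -0.000, 0.000, -0.022
```

Call:
carry_out(
  motion=[-3.8,0.9,0,0,0,-0.022,-3.8,0.8,0,0,0,-0.022,-3.9,0.7,0.5,0,0,-0.022,-3.9,0.6,0.7,0,0,-0.022,-3.9,0.5,0.7,0,0,-0.022,-3.9,0.4,0.7,0,0,-0.022,-3.9,0.4,0.7,0,0,-0.022,-3.9,0.3,0.7,0,0,-0.022],
  hand=5.0,
)

```text
clock: 12.48
tool_pos: [0.5269, -0.0447, 0.3157]
eef_rot: [0.732, 0.682, -0.001, 0.0]
contact_force: [-0.1, -0.9, 0.0]
opening: 0.567
```

Call:
carry_out(
  motion=[-3.9,0.2,0.7,0,0,-0.022,-3.9,0.1,0.7,0,0,-0.022,-3.9,0,0.6,0,0,-0.022,-3.9,0,0.6,0,0,-0.022,0,0,0,0,0,0,0,0,0,0,0,0],
)

```text
clock: 13.22
tool_pos: [0.5243, -0.1986, 0.2905]
eef_rot: [0.701, 0.713, 0.0, -0.0]
contact_force: [0.2, 1.0, -0.4]
opening: 0.567
```

Run:
```python
from plan import *; from fit import line
st=monitor.get_state(); s=snapshot('wrist'); save(s,'w2'); A=pts(s,np.ones((420,560),bool),st); x,y,z=A.T
B=A[(z>.172)&(z<.184)&(x>.46)&(x<.58)&(y>-.3)&(y<-.1)]; print(line(B),np.percentile(B[:,0],[3,97]))
print(st['tool_pos'],st['q'].round(2)); plan([.5225,-.202,.212],rot(.016,0),4)
```

```text
(array([ 0.5228, -0.2014]), 0.02, np.float64(0.181), 0.181) [0.51163592 0.53399642]
[ 0.52426019 -0.1985608   0.29052354] [ 0.59  0.66 -0.53  1.77  0.43  0.83 -0.12]
d [-0.0021 -0.0041 -0.0789] rot [ 0.001 -0.     0.002] z axis [ 0.  0. -1.]
-0.10, -0.06, 1.97, 0.000, -0.000, 0.001
-0.10, -0.05, 1.97, 0.000, -0.000, 0.001
-0.10, -0.05, 1.97, 0.000, -0.000, 0.001
-0.10, -0.05, 1.97, 0.000, -0.000, 0.001
```

View pics/w2.png

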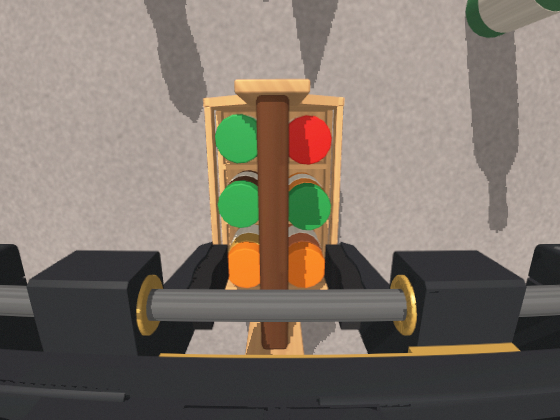

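The handle bar (column 273) lies centred between the fingers (about 205 and 345), and all six jars are in the caddy. I descend and grip.

Call:
carry_out(
  motion=[-0.1,-0.1,2,0,0,0,-0.1,0,2,0,0,0,-0.1,0,2,0,0,0,0,-0.1,1.9,0,0,0,0,0,0,0,0,0],
)

```text
clock: 13.9
tool_pos: [0.5222, -0.2008, 0.2114]
eef_rot: [0.7, 0.714, -0.0, -0.0]
contact_force: [0.6, 0.7, -1.0]
opening: 0.567
```

Call:
carry_out(
  motion=[0,0,0,0,0,0,0,0,0,0,0,0,0,0,0,0,0,0,0,0,0,0,0,0,0,0,0,0,0,0,0,0,0,0,0,0],
  hand=0,
  grip_force=50,
)

```text
clock: 14.65
tool_pos: [0.5225, -0.2026, 0.2127]
eef_rot: [0.701, 0.713, -0.0, 0.001]
contact_force: [-2.2, 1.7, 6.0]
opening: 0.222
```

Call:
carry_out(
  motion=[0,0,-0.3,0,0,0,0,0,-0.7,0,0,0,0,0,-1.2,0,0,0,0,0,-1.5,0,0,0,0,0,-1.5,0,0,0,0,0,-1.5,0,0,0,0,0,-1.5,0,0,0,0,0,-1.2,0,0,0],
)

```text
clock: 15.65
tool_pos: [0.5227, -0.2024, 0.3075]
eef_rot: [0.701, 0.713, 0.0, 0.001]
contact_force: [-0.5, -0.1, -7.8]
opening: 0.22
```

Call:
carry_out(
  motion=[0,0,-0.8,0,0,0,0,0,-0.3,0,0,0,0,0,0,0,0,0,0,0,0,0,0,0,0,0,0,0,0,0,0,0,0,0,0,0],
)

```text
clock: 16.4
tool_pos: [0.5225, -0.2024, 0.3171]
eef_rot: [0.701, 0.713, 0.0, 0.001]
contact_force: [0.9, -0.6, -7.7]
opening: 0.219
```

```bash
python3 - <<'E'
from plan import *; from fit import line
st=monitor.get_state(); print(st)
for c in ['scene','top']:
    s=snapshot(c); A=pts(s,np.ones((420,560),bool)); x,y,z=A.T; save(s,c+'4')
    k=(x>.4)&(x<.64)&(y>-.36)&(y<-.06)
    for nm,e in (('end+',y>-.12),('end-',y<-.28)):
        Q=A[k&e&(z>.25)]; print(c,nm,len(Q),'top z',np.percentile(Q[:,2],97).round(4) if len(Q) else None)
    Q=A[k&(z>.17)&(z<.2)]; 
    for sgn in (-1,1):
        q=Q[sgn*(Q[:,0]-.5225)>.04]; print('  long side top',sgn,len(q),np.percentile(q[:,2],[50,97]).round(4) if len(q)>5 else None)
s=snapshot('scene')
E
python3 chk.py
```

```text
{'clock': 16.4, 'q': array([ 0.61452221,  0.62611772, -0.55063211,  1.7370106 ,  0.40581598,
        0.89242012, -0.09359847]), 'qd': array([ 1.35831948e-03, -6.61882369e-05,  1.87757042e-03, -3.74263390e-04,
       -2.23413629e-04,  2.06183689e-03,  4.75115814e-04]), 'joint_torque': array([ 6.04954432e-03, -5.10099328e+01, -5.74979872e+00, -1.61037737e+01,
       -4.03990236e-02, -7.01589001e-03,  5.09577063e-06]), 'tool_pos': array([ 0.52253597, -0.20237979,  0.3170814 ]), 'eef_rot': array([7.01278026e-01, 7.12887384e-01, 1.13632859e-04, 8.33690106e-04]), 'contact_force': array([ 0.92644894, -0.5628163 , -7.72947276]), 'moment': array([-0.03467847, -0.04540925, -0.04916047]), 'opening': 0.2190570667623003}
scene end+ 54 top z 0.2934
scene end- 597 top z 0.2931
  long side top -1 675 [0.194  0.1985]
  long side top 1 518 [0.1939 0.1977]
top end+ 142 top z 0.2936
top end- 0 top z None
  long side top -1 185 [0.1929 0.1987]
  long side top 1 164 [0.1919 0.1985]
[ 0.52259607 -0.20238357  0.31722156] 0.2221617344462183
0.042 29 u 0.4562 v [0.2716 0.2746]
0.068 30 u 0.4569 v [0.273 0.275]
0.092 33 u 0.4565 v [0.2725 0.2747]
0.118 32 u 0.4569 v [0.2722 0.2739]
0.143 37 u 0.4565 v [0.2721 0.2742]
0.168 35 u 0.4563 v [0.2725 0.2747]
0.193 30 u 0.4568 v [0.2725 0.2752]
top z vs v [-9.99645338e-05  1.93131829e-01] 0.26983903592757585 0.47131634189798405
d [0.0148 0.4736 0.0577] rot [0.002 0.001 0.261] z axis [ 0.  0. -1.]
47.33, 2.26, -5.83, 0.002, 0.001, 0.261
```

View pics/scene4.png

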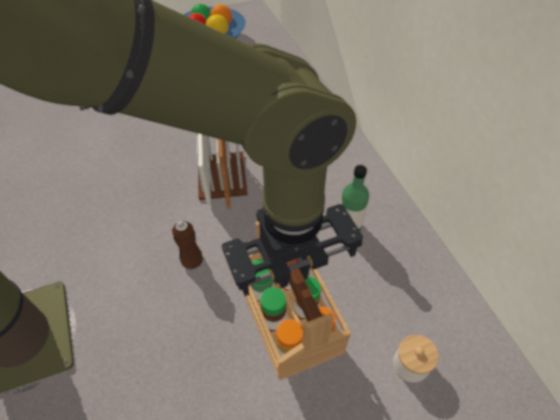

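The caddy hangs level at about (300,320), with both end tops at z = 0.293, which puts its underside about 106 mm up. The board still stands in the rack at (225,170), so I hand in.

```bash
python3 -c "
from plant import workorder; print(workorder.finish_job())"
```

```text
the job is handed in; nothing more can be done
None
```

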